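Post the spent lamp through the sprung flap

ROBOT

A 6-joint arm with a two-finger parallel gripper is mounted at the origin on a cart in front of the work surface, level with it; the furniture and walls round the work are solid. World frame = base frame: x ahead of the robot, y to its left, z up, the work surface at z = 0. Lengths are in m, angles in rad, forces in N, time in s.
With the tool pointing down it reaches from about 0.425 to 0.95 m from the base axis. Payload 3.5 kg.
Tool frame: the origin (TCP) lies midway between the tips of the shut fingers; the grasp point (between the pads) lies ctrl.grasp_offset behind it (ctrl.grasp_offset is the distance from the TCP to the grasp point, in m); x points along the fingers, y is the direction in which the jaws open and shut, and the axes are right-handed (so a half turn about x gives the same grasp; the last joint's range is limited). The gripper opens to 85 mm and grips with 20 to 120 N. Pads are 22 mm wide; open, the fingers measure 114 mm over their backs; the gripper's body (76 mm by 85 mm) begins 54 mm behind the grasp point. The pads swing forward as they close: fully open they stand 13 mm farther back than shut.
Start: joints at [-0.15, 0.286, 1.577, -0, 1.279, -0.15], TCP at [0.675, 0, 0.231] pointing down, gripper open.
Joint ranges: [-2.77, 2.77], [-0.9, 2.22], [0.21, 2.48], [-1.53, 4.67], [0.24, 2.81], [-2.84, 2.84]. Speed limits (rad/s): [2.79, 2.79, 3.14, 3.14, 3.14, 3.14].

INTERFACE

Orientations are given as a unit quaternion [x, y, z, w].
In Python, from plant import readout, read_camera, sign_off, ctrl gives the robot as it stands.
- The arm moves only by the tool drive_tool, never from a script. Its argument "steps" is a list of rows, each a list of 5 numbers: the shift along the tool's x, y, z in cm, then the turn about the tool's x in degrees, then the opening, from 0 (shut) to 1 (fully open). A call has 1 to 10 rows; each row shifts and turns the commanded pose from where the row before left it, along the tool's axes as they then stand; what a row does not reach is not made up. A row lasts 1/10 s, in which the tool goes at most 50 mm and 8.59 degrees, less where a joint would pass 70% of its speed; a pose out of reach is approached as far as the arm can. A call is refused whole if a number of a shift passes 5 or a number of a turn 8.59, either way. A call with a gripper value outside its range is refused whole. The fingers move at their own pace and stop on an object; "force" is the grip in N (left out, the last holds). Time passes only in rows, so rows that do not move let the fingers close. It gives the time, the measured TCP pose, the force and the opening at its end, in the units of the state.
- readout.get_state(): the state, without advancing time (a new reading comes with each control period).
- read_camera(name): name is "scene" or "side" or "wrist"; returns a dict with "frame" (480x640x3 uint8, red, green, blue), "vertical_fov" (degrees; the focal length in pixels is half the picture's height over the tangent of half this angle, whatever the lens; pixels are square), "cx", "cy" (the principal point, pixels), "eye" and "orientation" of the camera in the world. Camera axes: x right, y up, looking along -z (the intrinsics and any distortion apply to the point x, -y, -z); pixel columns grow to the right and rows downward; lengths in m; the calibration is good to about 2 mm. A picture is of the moment at which its call begins. There is no depth.
- sign_off(): hands the job in, once; it reports no verdict.
The state is a dict: "time": time; "qpos": joint angles; "dq": joint speeds; "joint_efforts": joint torques, N m; "eef_pos": TCP position; "tcp_rot": TCP orientation; "contact_force": force on the tool from outside, world axes, zero at the start; "wrist_torque": the same for the moment, N m; "opening": opening from 0.0 (shut) to 1.0 (fully open).
Only numpy, scipy, OpenCV 4.12 (cv2) and the standard library are available. Lean on these libraries where they do the work, as an engineer would, in place of code of your own. Each camera call takes 0.05 s, during which the arm holds its last target. There are 200 camera calls.

TASK

Dispose of the spent spotlight lamp that stands on the landing of the lamp collection box: with one finger push the box's self-closing green flap open and hold it there, and with the other finger push the lamp along the landing and over its edge until it has dropped into the box; then come out so that the flap closes by itself. Push the lamp only: do not pinch it, pick it up or press hard on it, and leave the things standing around the box where they are.

Things in the scene. Friction and masses are not known exactly. Their poses are not given: they have to be found in the camera images.
- collection_box: Lamp collection box: white bin on the worktop, fixed, 252 mm long (x), 116 wide (y), hollow. Origin on the worktop under the middle of the landing's inner edge; +x is the pushing direction (landing, flap, back wall), z up. Floor inside at z = 18 mm, also under the landing, where an earlier lamp stands fixed behind a clear front pane. Back wall's outside at x = 147, top z = 200.
- landing_edge (a point): Middle of the inner edge of the box's landing, axes as the box's. The landing is grey, flat and grooved, 150 mm above the worktop, and runs from here 108 mm towards box -x, where it is open; side rims 12 mm high stand 104 mm apart. Past this edge (+x) is the opening, 104 mm wide between side cheeks, shut by the flap.
- flap (a joint): Green flap's angle, rad: 0 closed, grows as it swings down and inward, stop at 1.15. A plate 98 mm wide, 4 thick, hinged on its far upper edge. Closed, it slopes 0.372 rad from the hinge down to the landing's edge. Its spring shuts it with 0.18 N m at 0, plus 0.15 per rad (1 to 2 N near the free edge starts it, some 7 N near the hinge holds it wide open). The lamp's weight does not open it.
- flap_hinge (a point): Middle of the flap's hinge line, which runs along box y: 128 mm past the landing's edge (box +x) and 50 mm above the landing; barrel radius 5.5 mm. The cheeks stand about 9 mm above the flap and end in hinge posts 57 mm above the landing. A finger a few mm above landing level that moves along box +x meets the sloping flap and swings it open, wider the nearer it comes to the hinge.
- flap_edge (a point): Middle of the flap's free edge (upper face), 130 mm from the hinge line; moves with the flap.
- spent_lamp: The spent lamp on the landing: white GU10 reflector lamp, 51 mm across its flat round face and 58 mm tall, 45 g, standing on its face, narrowing upwards to two pins. Origin at the centre of the face (on the landing at the start), z along the lamp's axis from the face to the pins.
- lamp_mid (a point): Point on the spent lamp's axis 25 mm above its face.
- new_lamp: A new lamp of the same kind standing on the worktop to the left of the box: leave it. Origin at the centre of its underside.
- lamp_carton: A small blue, white and yellow lamp carton, 56 x 56 x 66 mm, on the worktop to the left of the box: leave it. Origin at the centre of its underside.
- clip_box: A small green and white carton, 34 x 70 x 50 mm, on the worktop to the right: leave it. Origin at the centre of its underside.
- switch_module: White rocker switch insert, 50 x 24 x 36 mm, on the worktop to the right: leave it.
- terminal_strip: White screw terminal strip, 19 x 66 x 16 mm, on the worktop to the right: leave it.
- tape_roll: Black insulating tape, 55 mm across, 19 mm high, on the worktop to the right: leave it.

How it is judged:
By the outcome, as a careful person would: the job done as asked, in the order asked, and still so for the second after the job is handed in, with the robot touching nothing.
It also fails if it takes over 37 s, if anything falls off the work surface, if the arm or the gripper's body presses on something with over 40 N, if the wrist force passes 120 N, or if a joint passes its speed limit or range.

## Working session

There is one attempt and no reset: what is moved stays moved. The work goes in short steps, Python scripts to look and compute and a tool call to move; the robot and the scene stay as the last step left them, time stands still between calls to the robot, and variables do not carry over. Pictures are saved under pics/ and viewed, about 8 in all and at most 12, crops included, and the job is handed in when it is done.

Besides the shell and the picture viewer there is one more tool, called after "Emit:" as name([rows], argument=value, ...), one row to a line, values as JSON. drive_tool: Moves the arm, as the interface text tells. Its arguments: {"type":"object","properties":{"steps":{"type":"array","items":{"type":"array","items":{"type":"number"}}},"force":{"type":"number"}},"required":["steps"]}

```bash
ls; mkdir -p pics; cat > h.py <<'E'
import numpy as np, cv2
from scipy.spatial.transform import Rotation as R
from plant import readout, read_camera, sign_off, ctrl
def cal(c): 
    f=240/np.tan(np.radians(c['vertical_fov'])/2); q=np.array(c['orientation'])
    return f,c['cx'],c['cy'],np.array(c['eye']),(R.from_quat(q).as_matrix() if q.size==4 else q.reshape(3,3))
def ray(c,u,v):
    f,cx,cy,e,M=cal(c); return e,M@np.array([(u-cx)/f,-(v-cy)/f,-1])
def atz(c,u,v,z):
    e,d=ray(c,u,v); return e+d*(z-e[2])/d[2]
def proj(c,p):
    f,cx,cy,e,M=cal(c); q=M.T@(np.array(p)-e); return cx+f*q[0]/-q[2], cy+f*q[1]/q[2]
E
python3 - <<'E'
from h import *
import pickle
cs={}
for n in ["scene","side","wrist"]:
    c=read_camera(n); cs[n]=c; cv2.imwrite(f"pics/{n}0.png",c['frame'][:,:,::-1]); print({k:v for k,v in c.items() if k!='frame'})
pickle.dump(cs,open('c0.pkl','wb'))
print(readout.get_state()); print(ctrl.grasp_offset)
E
```

```text
pics
{'vertical_fov': 50.53582513943927, 'cx': 317.4828604409559, 'cy': 240.52548736175325, 'eye': array([ 0.09461461, -0.45623439,  0.56883386]), 'orientation': array([ 0.51128055, -0.12103657, -0.20450939,  0.82590451])}
{'vertical_fov': 47.85010922830522, 'cx': 320.29379814587105, 'cy': 237.16401775530522, 'eye': array([ 0.38526962, -0.76905075,  0.78594438]), 'orientation': array([ 0.49227264, -0.01227886, -0.04761157,  0.86905121])}
{'vertical_fov': 61.434024463238785, 'cx': 316.6768059471796, 'cy': 236.46724610872496, 'eye': array([0.67430934, 0.0768434 , 0.37289883]), 'orientation': array([-1.50295365e-01,  1.25272076e-03, -2.24455341e-05,  9.88640346e-01])}
{'time': 0.15, 'qpos': array([-1.50005589e-01,  2.87000835e-01,  1.57784168e+00,  2.76087094e-05,
        1.27859766e+00, -1.49961156e-01]), 'dq': array([ 2.16438778e-04, -1.61587997e-03, -4.90395847e-03,  4.84070300e-05,
       -2.36143026e-03, -6.52274380e-04]), 'joint_efforts': array([ 7.91554030e-04, -4.06602967e+01, -2.93140125e+01, -8.94972595e-05,
        3.96185191e-03, -2.97825103e-06]), 'eef_pos': array([6.74490555e-01, 1.09484066e-04, 2.30238628e-01]), 'tcp_rot': array([ 0.49963273,  0.50051794, -0.50039305,  0.49945543]), 'contact_force': array([-0.0131747 , -0.48522484, -0.55249375]), 'wrist_torque': array([ 0.01164245, -0.02014034, -0.00904943]), 'opening': 0.9996395354271433}
0.0187
```

View pics/scene0.png

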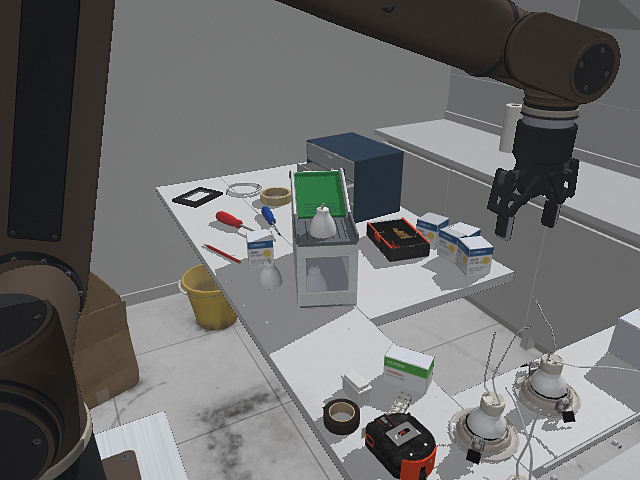

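View pics/side0.png

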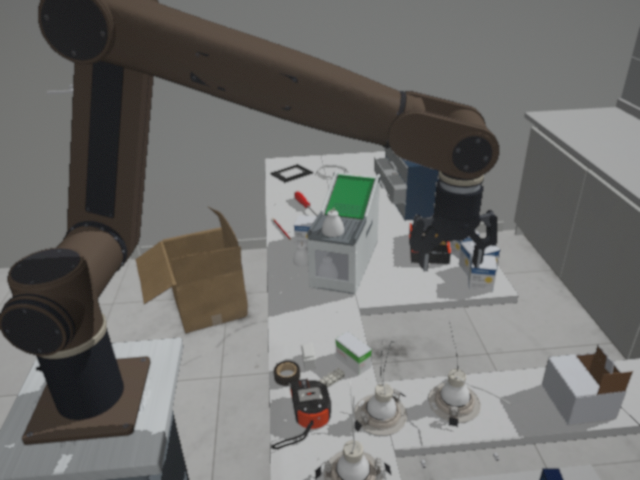

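View pics/wrist0.png

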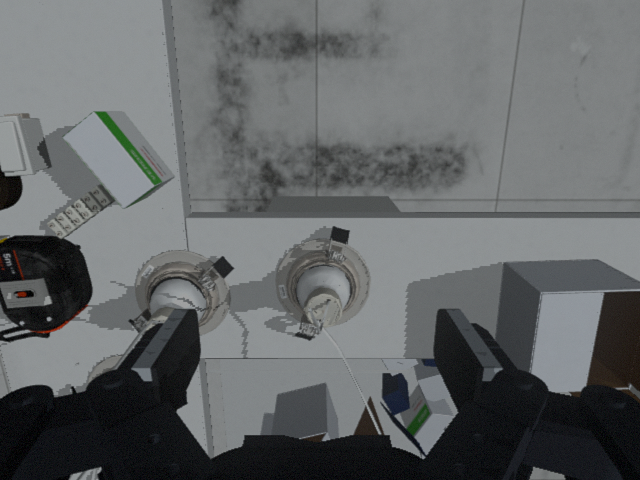

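Scene: the box is around (325,240), its landing faces the robot side, and the lamp is at (322,222). Side: the box is at (343,235). Next, an enlarged crop of each for picking corners.

```bash
python3 - <<'E'
from h import *
import pickle
cs=pickle.load(open('c0.pkl','rb'))
a=cs['scene']['frame'][160:310,280:370,::-1]; b=cs['side']['frame'][165:295,295:390,::-1]
a=cv2.resize(a,None,fx=4,fy=4,interpolation=cv2.INTER_CUBIC); b=cv2.resize(b,None,fx=4.5,fy=4.5,interpolation=cv2.INTER_CUBIC)
m=np.zeros((600,790,3),np.uint8); m[:a.shape[0],:360]=a; m[:b.shape[0],362:362+b.shape[1]]=b[:,:428]
cv2.imwrite('pics/crop1.png',m)
E
```

```text
(no output)
```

View pics/crop1.png

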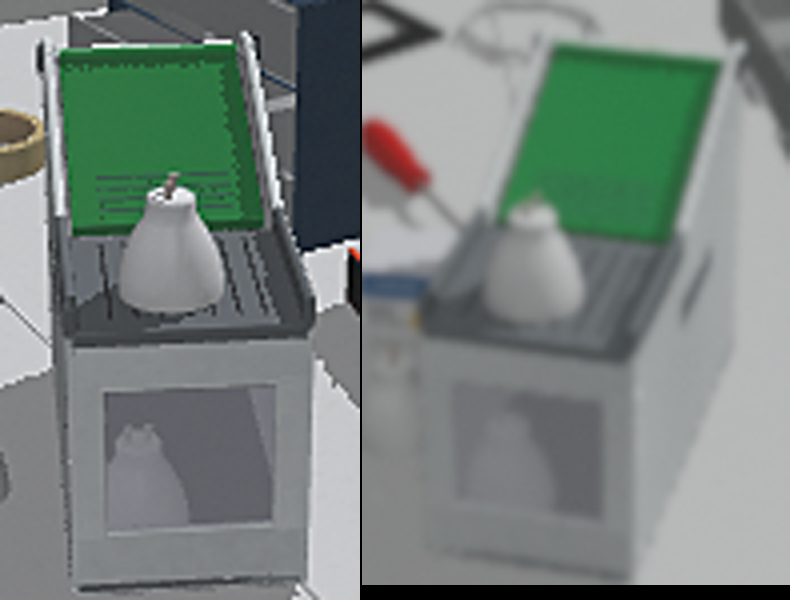

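Scene crop: flap lower corners are at (73,233) and (262,226), upper corners at (57,52) and (236,42), box front-bottom corners at (75,587) and (306,580), and the lamp base spans columns 119–225 with its bottom at row 318. Side crop: flap corners are at (503,228), (668,242), (553,45) and (722,60), and the lamp base spans 483–583 with its bottom at 322.

```bash
python3 - <<'E'
from h import *
import pickle
from scipy.optimize import least_squares
cs=pickle.load(open('c0.pkl','rb'))
S=lambda x,y:(280+x/4-.4,160+y/4-.4); D=lambda x,y:(295+(x-362)/4.5-.4,165+y/4.5-.4)
ex=.128-.130*np.cos(.372); ez=.2-.130*np.sin(.372)
P=[(ex,.049,ez),(ex,-.049,ez),(.128,.049,.2),(.128,-.049,.2),(-.107,.058,0),(-.107,-.058,0)]
O=[('scene',S,[(73,233),(262,226),(57,52),(236,42),(75,587),(306,580)]),('side',D,[(503,228),(668,242),(553,45),(722,60),(425,548),(632,580)])]
def T(q,p): c,s=np.cos(q[2]),np.sin(q[2]); return [q[0]+c*p[0]-s*p[1],q[1]+s*p[0]+c*p[1],p[2]]
def res(q): return np.array([np.array(proj(cs[n],T(q,p)))-np.array(F(*o)) for n,F,L in O for p,o in zip(P,L)]).ravel()
r=least_squares(res,[.4,.2,1.2],loss='soft_l1'); q=r.x
print('box',q,np.degrees(q[2])); print(res(q).reshape(-1,2).round(1).tolist())
t=np.linspace(0,2*np.pi,73)
def lr(l):
    out=[]
    for n,F,(a,b,v) in [('scene',S,(119,225,318)),('side',D,(483,583,322))]:
        uv=np.array([proj(cs[n],(l[0]+.0255*np.cos(k),l[1]+.0255*np.sin(k),.150)) for k in t])
        out+=[uv[:,0].min()-F(a,0)[0],uv[:,0].max()-F(b,0)[0],uv[:,1].max()-F(0,v)[1]]
    return np.array(out)
l=least_squares(lr,T(q,(-.05,0,.15))[:2]).x
c,s=np.cos(q[2]),np.sin(q[2]);d=l-q[:2]
print('lamp',l,lr(l).round(1),'in box',c*d[0]+s*d[1],-s*d[0]+c*d[1])
E
```

```text
box [0.53445605 0.37909104 1.17546437] 67.34914731146446
[[-0.5, -2.8], [0.1, -3.1], [0.2, 0.8], [-0.4, 1.6], [-0.7, 3.4], [0.1, 1.9], [-1.2, -4.2], [0.9, -2.5], [0.7, -0.8], [0.1, -0.3], [0.5, 0.7], [0.6, 1.1]]
lamp [0.50057015 0.311199  ] [-0.2  0.2 -0.2  0.1 -0.2  0.2] in box -0.07570539712498182 0.005126024486346473
```

Emit:
drive_tool([
  [-0.5, -1.8, -3.1, 0, 1],
  [-0.5, -1.8, -3.1, 0, 1],
  [-0.5, -1.8, -3.1, 0, 1],
  [-0.5, -1.8, -3.1, 0, 1],
  [-0.5, -1.8, -3.1, 0, 1],
  [-0.5, -1.8, -3.1, 0, 1],
  [0, -1.8, -3.1, 0, 1],
  [0, -1.8, -3.1, 0, 1],
  [0, -1.5, -3.1, 0, 1],
  [0, -1.5, -3.1, 0, 1],
])

```text
time: 1.15
eef_pos: [0.4999, 0.3111, 0.261]
tcp_rot: [-0.5, -0.5, 0.5, -0.5]
contact_force: [0.1, 1.0, -0.2]
opening: 0.997
```

Emit:
drive_tool([
  [0, 0, 0, -7, 1],
  [0, 0, 0, -7, 1],
  [0, 0, 0, -7, 1],
  [0, 0, 0, -7, 1],
  [0, 0, 0, -7, 1],
  [0, 0, 0, -7, 1],
  [0, 0, 0, -7, 1],
  [0, 0, 0, -7, 1],
  [0, 0, 0, -7, 1],
  [0, 0, 0, -4.4, 1],
])

```text
time: 2.15
eef_pos: [0.5007, 0.3099, 0.2609]
tcp_rot: [0.137, 0.694, -0.137, 0.693]
contact_force: [0.3, 0.0, -1.1]
opening: 0.997
```

```bash
python3 - <<'E'
from h import *
import pickle
s=readout.get_state(); print(s['time'],s['eef_pos'],R.from_quat(s['tcp_rot']).as_matrix().round(3),s['qpos'].round(2))
c=read_camera('wrist'); pickle.dump(c,open('cw.pkl','wb')); print(c['eye']); cv2.imwrite('pics/wrist1.png',c['frame'][:,:,::-1])
E
```

```text
2.15 [0.50074891 0.30992853 0.26086305] [[-0.001  0.381  0.925]
 [-0.     0.925 -0.381]
 [-1.    -0.001 -0.001]] [ 0.38  0.08  1.76 -0.    1.3  -0.8 ]
[0.42992975 0.33951496 0.4037087 ]
```

View pics/wrist1.png

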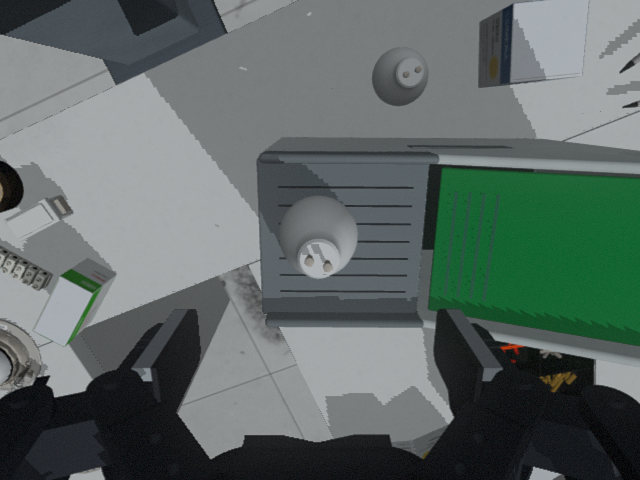

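The wrist view shows the landing from (262,158) to (425,320), the grooves parallel to the image rows, the lamp base spanning columns 279–358 with its top at row 195, and the flap edge at about column 430.

```bash
python3 - <<'E'
from h import *
import pickle
from scipy.optimize import least_squares
c=pickle.load(open('cw.pkl','rb')); tcp=np.array([.50075,.30993]); yv=np.array([.381,.925]); zv=np.array([.925,-.381])
def rel(n,u,v,z):
    p=atz(c,u,v,z)[:2]-tcp; print(n,'z',z,'tool y,z mm',(p@yv*1000).round(1),(p@zv*1000).round(1))
for n,u,v in [('groove a',278,187),('groove a end',412,188),('groove z',281,291),('groove z end',405,292),('front mid',262,240),('inner edge',423,240)]: rel(n,u,v,.15)
rel('flap edge T',437,168,.153); rel('flap edge B',429,308,.153)
rel('rimT front',262,157,.162);rel('rimB front',268,323,.162)
t=np.linspace(0,2*np.pi,73)
def lr(l):
    uv=np.array([proj(c,(l[0]+.0255*np.cos(k),l[1]+.0255*np.sin(k),.152)) for k in t])
    return [uv[:,0].min()-279,uv[:,0].max()-358,uv[:,1].min()-195]
l=least_squares(lr,tcp).x; print('lamp',l,np.round(lr(l),1),((l-tcp)@yv*1000).round(1),((l-tcp)@zv*1000).round(1))
E
```

```text
groove a z 0.15 tool y,z mm -24.1 -30.6
groove a end z 0.15 tool y,z mm 60.9 -30.0
groove z z 0.15 tool y,z mm -24.1 41.4
groove z end z 0.15 tool y,z mm 61.1 42.2
front mid z 0.15 tool y,z mm -35.7 4.6
inner edge z 0.15 tool y,z mm 70.6 4.7
flap edge T z 0.153 tool y,z mm 74.7 -43.0
flap edge B z 0.153 tool y,z mm 77.7 52.9
rimT front z 0.162 tool y,z mm -31.9 -50.7
rimB front z 0.162 tool y,z mm -32.3 59.3
lamp [0.50097879 0.31156144] [ 0.3 -0.3 -0. ] 1.6 -0.4
```

Emit:
drive_tool([
  [2, 0, 0, 0, 1],
  [2, 0, 0, 0, 1],
  [2, 0, 0, 0, 1],
  [2, 0, 0, 0, 1],
  [1.5, 0, 0, 0, 1],
  [1, 0, 0, 0, 1],
  [0.6, 0, 0, 0, 1],
  [0.2, 0, 0, 0, 1],
  [0, 0, 0, 0, 1],
])

```text
time: 3.1
eef_pos: [0.5013, 0.3102, 0.1488]
tcp_rot: [0.139, 0.693, -0.138, 0.694]
contact_force: [-0.4, -0.1, 0.1]
opening: 0.998
```

```bash
python3 - <<'E'
from h import *
c=read_camera('scene')['frame'][150:300,250:400,::-1]; w=read_camera('wrist')['frame'][:,:,::-1]
m=np.zeros((400,780,3),np.uint8); m[:,:375]=cv2.resize(c,(375,400),interpolation=cv2.INTER_CUBIC); m[:,380:]=cv2.resize(w[100:480,120:520],(400,400)); cv2.imwrite('pics/p3.png',m)
E
```

```text
(no output)
```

View pics/p3.png

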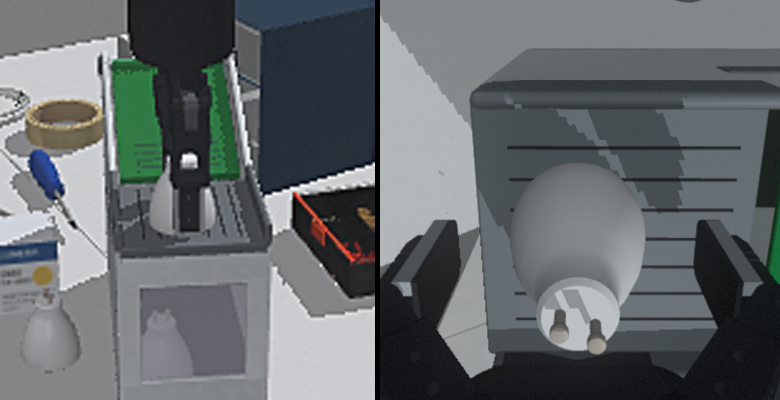

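The fingers straddle the lamp with the tips about 1 cm above the landing, and the lamp is centred on the pads. Next I lower a little and start pushing.

Emit:
drive_tool([
  [0.3, 0, 0, 0, 1],
  [0.3, 0, 0, 0, 1],
  [0, 0.6, 0, 0, 1],
  [0, 0.8, 0, 0, 1],
  [0, 0.8, 0, 0, 1],
  [0, 0.8, 0, 0, 1],
  [0, 0.8, 0, 0, 1],
  [0, 0.8, 0, 0, 1],
  [0, 0.8, 0, 0, 1],
  [0, 0.6, 0, 0, 1],
])

```text
time: 4.2
eef_pos: [0.5243, 0.3659, 0.1423]
tcp_rot: [0.138, 0.693, -0.139, 0.693]
contact_force: [-0.9, -2.5, 1.3]
opening: 1.0
```

```bash
python3 - <<'E'
from h import *
print(readout.get_state()['contact_force'])
c=read_camera('scene')['frame'][150:300,250:400,::-1]; w=read_camera('wrist')['frame'][:,:,::-1]
m=np.zeros((400,780,3),np.uint8); m[:,:375]=cv2.resize(c,(375,400),interpolation=cv2.INTER_CUBIC); m[:,380:]=cv2.resize(w[100:480,120:520],(400,400)); cv2.imwrite('pics/p4.png',m)
E
```

```text
[-0.93887722 -2.52232893  1.25278254]
```

View pics/p4.png

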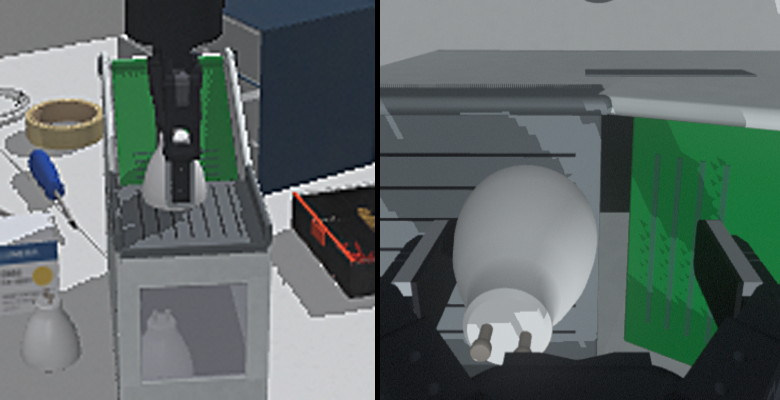

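The lead finger is opening the flap, the trailing finger is pushing the lamp, and the lamp's front is at the landing edge. I continue.

Emit:
drive_tool([
  [0, 0.7, 0, 0, 1],
  [0, 0.8, 0, 0, 1],
  [0, 0.8, 0, 0, 1],
  [0, 0.8, 0, 0, 1],
  [0, 0.8, 0, 0, 1],
  [0, 0.6, 0, 0, 1],
  [0, 0, 0, 0, 1],
])

```text
time: 5.0
eef_pos: [0.5417, 0.408, 0.1422]
tcp_rot: [0.139, 0.693, -0.138, 0.694]
contact_force: [-1.2, -2.5, 3.4]
opening: 1.002
```

```bash
cat > look.py <<'E'
from h import *
import sys
print(readout.get_state()['contact_force'])
c=read_camera('scene')['frame'][150:300,250:400,::-1]; w=read_camera('wrist')['frame'][:,:,::-1]
m=np.zeros((400,780,3),np.uint8); m[:,:375]=cv2.resize(c,(375,400),interpolation=cv2.INTER_CUBIC); m[:,380:]=cv2.resize(w[100:480,120:520],(400,400)); cv2.imwrite(f'pics/{sys.argv[1]}.png',m)
E
python3 look.py p5
```

```text
[-1.24878995 -2.52582804  3.37012045]
```

View pics/p5.png

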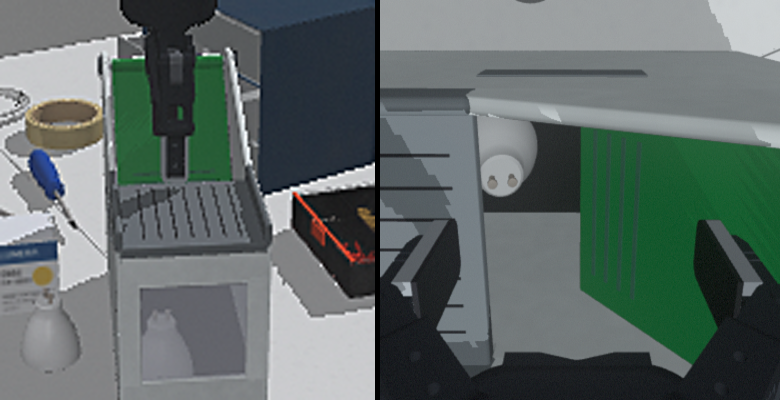

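The lamp has dropped through the opening: it stands inside the box at about (505,165) in the wrist view, and the landing is empty. I check that it is at rest and at what height before withdrawing.

Emit:
drive_tool([
  [0, 0, 0, 0, 1],
  [0, 0, 0, 0, 1],
  [0, 0, 0, 0, 1],
])

```text
time: 5.4
eef_pos: [0.5414, 0.4073, 0.1429]
tcp_rot: [0.139, 0.693, -0.138, 0.694]
contact_force: [-1.2, -0.6, 3.4]
opening: 1.001
```

```bash
python3 look.py p6; python3 - <<'E'
from h import *
a=cv2.imread('pics/p5.png');b=cv2.imread('pics/p6.png');print('diff',cv2.absdiff(a,b)[100:220,470:580].mean())
c=read_camera('wrist'); f=cal(c)[0]
u0,v0=120+(505-380)*.9999,100+175*.95
p=atz(c,u0,v0,.076); e,d=ray(c,u0,v0)
for z in (.076,.10,.12,.14):
    p=atz(c,u0,v0,z); depth=(p-e)@d/(d@d); o=np.array([.5345,.379]);yv=np.array([.381,.925]);o=np.array([.50075,.30993])+.072*yv-.0045*np.array([.925,-.381])*-1
    q=p[:2]-o; print(z,'px/20mm',(f*.020/depth).round(1),'boxx',(q@yv).round(3),'boxy',(-(q@np.array([.925,-.381]))).round(3))
E
```

```text
[-1.18199286 -0.55430929  3.41093388]
diff 13.705378787878788
0.076 px/20mm 36.0 boxx -0.006 boxy -0.002
0.1 px/20mm 40.6 boxx -0.001 boxy 0.008
0.12 px/20mm 45.5 boxx 0.002 boxy 0.016
0.14 px/20mm 51.8 boxx 0.006 boxy 0.023
```

The image changed, so the lamp was still falling; I look again.

View pics/p6.png

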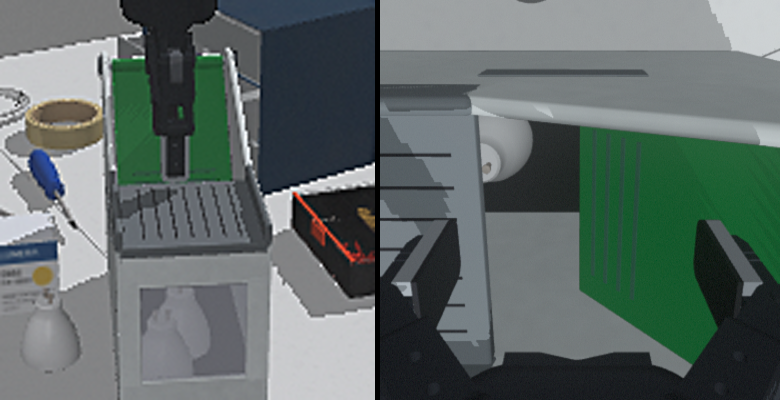

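The lamp is inside the box, visible through the front pane at (185,320) next to the earlier one. I withdraw upward.

Emit:
drive_tool([
  [-0.6, 0, 0, 0, 1],
  [-1, 0, 0, 0, 1],
  [-1, 0, 0, 0, 1],
  [-1, 0, 0, 0, 1],
  [-1.2, 0, 0, 0, 1],
  [-1.5, 0, 0, 0, 1],
  [-2, 0, 0, 0, 1],
  [-2, 0, 0, 0, 1],
  [-2, 0, 0, 0, 1],
  [-2, 0, 0, 0, 1],
])

```text
time: 6.55
eef_pos: [0.5414, 0.4073, 0.2875]
tcp_rot: [0.139, 0.693, -0.138, 0.694]
contact_force: [0.5, 0.2, 0.3]
opening: 1.003
```

Emit:
drive_tool([
  [0, -2, 0, 0, 1],
  [0, -2, 0, 0, 1],
  [0, -2, 0, 0, 1],
  [0, -2, 0, 0, 1],
  [0, -2, 0, 0, 1],
  [0, 0, 0, 0, 1],
  [0, 0, 0, 0, 1],
  [0, 0, 0, 0, 1],
  [0, 0, 0, 0, 1],
])

```text
time: 7.45
eef_pos: [0.5031, 0.3153, 0.2855]
tcp_rot: [0.138, 0.693, -0.138, 0.694]
contact_force: [-0.5, 0.8, -0.4]
opening: 1.002
```

```bash
python3 look.py p7; python3 - <<'E'
from h import *
print(readout.get_state()['dq'].round(3))
w=read_camera('wrist')['frame'][:,:,::-1]; s=read_camera('scene')['frame'][130:430,160:460,::-1]
m=np.zeros((400,800,3),np.uint8); m[:,:400]=cv2.resize(s,(400,400)); m[:300,400:]=cv2.resize(w,(400,300)); cv2.imwrite('pics/p8.png',m)
E
```

```text
[-0.49578726  0.83040852 -0.42537093]
[-0.003 -0.001  0.005 -0.001 -0.002 -0.002]
```

View pics/p8.png

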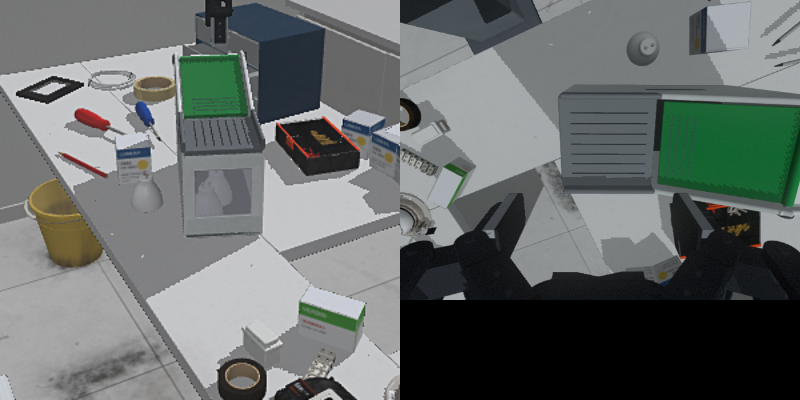

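The flap is closed, the landing is empty, the lamp is visible behind the pane, and everything around the box is in its place. The tool is clear and at rest.

```bash
python3 -c "
from plant import sign_off; print(sign_off())"
```

```text
the job is handed in; nothing more can be done
None
```

The spent lamp is in the collection box and the job is handed in, at about 7.6 s of robot time. I straddled the lamp with the gripper fully open. The front finger swung the flap open and held it, while the rear finger pushed the lamp over the landing's edge. I then lifted straight out and the flap closed by itself.

**Last checks:** the final pictures show the flap closed, the landing empty and two lamps behind the front pane. The new lamp, cartons and other items I could see look undisturbed. The arm was at rest and clear of everything. The forces read at the end of each move stayed below about 5 N.

**Disagreements:** my first estimate of the landing's edge, from the two fixed cameras, was off by several mm along the pushing direction. The wrist picture gave a landing length of about 107 mm against the 108 mm stated, so I used that instead. One picture caught the lamp still falling; the next, 0.4 s later, showed it down in the box, leaning against the earlier lamp.

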